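# Slide the lighthouse night lamp onto its charging plate and switch it on

### The job

Slide the tall lighthouse night lamp over the bench, pushing it low on its foot so that it stays upright, until its whole foot stands on the round charging plate; do not take it between the fingers or lift it. Then push the toggle switch all the way over, away from the robot, to its on side. Leave the snow globe, helicopter, abacus and shovel where they are.

Things in the scene. Friction and masses are not known exactly. Their poses are not given: they have to be found in the camera images.
- lamp: Lighthouse night lamp, loose, 0.3-0.5 kg, 236 mm tall. Blue round foot: 66 mm diameter, upright wall from bench to 32 mm up. Red/white tower: 41 mm diameter at 36 mm up, tapering to 29 at 176 mm; 42 mm gallery and roof above. Origin: centre of its underside; z up. Slides when pushed below 30 mm up, tips when pushed well above. Starts nearer the robot than the plate.
- plate: Round charging plate inlaid in the bench top, flush (nothing to climb or bump against), 104 mm diameter: thin black rim, white ring, grey middle of 74 mm diameter. Origin at its centre on the bench surface. Between it and the lamp the bench is clear.
- switch_base: Fixed white switch block, 70 mm (its x) by 50 mm by 25 mm high, left or right of the plate. Origin at the centre of its underside; its x axis points to the on side, roughly away from the robot (within 0.6 rad).
- switch_tip (a point): Centre of the red ball (26 mm diameter) on the end of the toggle's 10 mm rod; 55 mm from the pivot, which lies 22 mm above the block's underside, over its centre. The ball starts leaning towards the robot (block's -x), about 70 mm above the bench, and is 77 mm up when the rod is upright.
- switch (a joint): Toggle angle, rad: 0 = fully off (rod leans 0.5 rad from upright to the block's -x), 0.5 = upright, 1.0 = fully on (leans 0.5 rad to +x, at its stop). Starts at 0 to 0.15, stays where it is left, moves with about 1 N at the ball.
- globe: Bystander: glass snow-globe shell on a wooden base, 72 mm diameter, 92 mm tall, loose; stands on the other side of the plate from the switch. Origin at the centre of its underside.
- helicopter: Bystander: yellow plastic helicopter, loose, about 165 mm long with the tail, rotor 150 mm across at 76 mm height; stands beyond the plate, 115 mm or more from the plate's centre. Origin on the bench under the rotor mast, nose to its -x, tail to its +x.
- abacus: Bystander: upright wooden abacus frame with coloured beads, loose, 168 mm wide (its x), 70 mm deep at the feet, 138 mm tall. Origin on the bench under its middle. Far to the left.
- shovel: Bystander: orange plastic toy shovel lying flat, loose, about 200 mm long (its x, blade to +x), 69 mm wide. Origin on the bench near its middle. Far to the right.
There are look-alikes about, which are no part of the job. Leave any pink look-alike of the switch_base alone.

How it is judged:
By the outcome, as a careful person would: the job done as asked, in the order asked, and still so for the second after the job is handed in, with the robot touching nothing.
It also fails if it takes over 58 s, if anything falls off the work surface, if the arm or the gripper's body presses on something with over 40 N, if the wrist force passes 120 N, or if a joint passes its speed limit or range.

### The arm

A 6-joint arm with a two-finger parallel gripper is mounted at the origin on the work surface. World frame = base frame: x ahead of the robot, y to its left, z up, the work surface at z = 0. Lengths are in m, angles in rad, forces in N, time in s.
With the tool pointing down it reaches from about 0.35 to 0.975 m from the base axis. Payload 17.4 kg.
Tool frame: the origin (TCP) lies midway between the tips of the shut fingers; the grasp point (between the pads) lies 19 mm behind it (manip.tcp_to_grasp is the distance from the TCP to the grasp point, in m); z points along the fingers, y is the line along which they close (so a half turn about z gives the same grasp; the last joint's range is limited). The gripper opens to 85 mm and grips with 20 to 120 N. Pads are 22 mm wide; open, the fingers measure 114 mm over their backs; the gripper's body (76 mm by 85 mm) begins 54 mm behind the grasp point. The pads swing forward as they close: fully open they stand 13 mm farther back than shut.
Start: joints at [-1.351, 0.116, 1.442, -0, 1.584, -0.038], TCP at [0.172, -0.653, 0.231] pointing down, gripper open.
Joint ranges: [-2.83, 2.83], [-0.83, 2.19], [0.07, 2.5], [-1.14, 4.28], [0.01, 3], [-2.97, 2.97]. Speed limits (rad/s): [1.89, 1.89, 2.22, 3.14, 3.14, 3.14].

### API

Orientations are given as a unit quaternion [x, y, z, w].
In Python, from station import monitor, eyes, manip, nets gives the robot as it stands.
- The arm moves only by the tool jog_arm, never from a script. Its argument "plan" is a list of rows, each a list of 7 numbers: the shift along the tool's x, y, z in units of 30 mm (1.0 is 30 mm), then the turn, a rotation vector about the tool's x, y, z in units of 6 degrees (1.0 is 6 degrees), then the gripper's target within -1 to 1 (fully open at 1, half-way at 0, shut at -1). A call has 1 to 12 rows; each row shifts and turns the commanded pose from where the row before left it, along the tool's axes as they then stand; what a row does not reach is not made up. A row lasts 1/8 s, in which the tool goes at most 62.5 mm and 10.7 degrees, less where a joint would pass 70% of its speed; a pose out of reach is approached as far as the arm can. A call is refused whole if a number of a shift passes 1 or a number of a turn 1, either way. A call with a gripper value outside its range is refused whole. The fingers move at their own pace and stop on an object; "grip_force" is the grip in N (left out, the last holds). Time passes only in rows, so rows that do not move let the fingers close. It gives the time, the measured TCP pose, the force, the opening and the grip force at its end, in the units of the state.
- monitor.state(): the state, without advancing time (a new reading comes with each control period).
- eyes.snapshot(name): name is "side" or "top"; returns the picture (420x560x3 uint8, blue, green, red); there is no depth.
- eyes.calibration(name): a dict with "fx", "fy", "cx", "cy" (pixels), "R" (3x3) and "t" (3): a world point X has camera coordinates R X + t. Camera axes: x right, y down, z forward; pixel columns grow to the right and rows downward; lengths in m; the calibration is good to about 2 mm. A picture is of the moment at which its call begins. calibration takes no time and is no camera call.
- manip.job_done(): hands the job in; it is judged then, once.
Trained networks look in the newest picture that a camera, given by its name, has taken for a name from the list of things; names that differ only in an ending like _2 or _b are one class to them, and where a whole thing is asked for, a point or a joint stands for the part that bears it (a point fixed in the world has none). Each returns a list of dicts, best first, with "score" (0 to 1); they miss things now and then, are a little off and sometimes report something else, mostly with a low value. They report only what shows in the picture. A call takes as long as a camera call. They do not tell look-alikes from the thing itself.
- nets.masks_of(camera, thing): "pixels" (420x560 bool, what is visible of it) and "box" ([left, top, right, bottom] in pixels, round what is visible of it).
- nets.mark_of(camera, thing): "xy" ([column, row] in pixels: a listed point, or the origin of a listed thing).
The state is a dict: "time": time; "joint_positions": joint angles; "qd": joint speeds; "joint_torque": joint torques, N m; "position": TCP position; "ee_rot": TCP orientation; "wrist_force": force on the tool from outside, world axes, zero at the start; "torque": the same for the moment, N m; "gripper_width": finger opening in m; "grip_force": force on a finger pad.
Only numpy, scipy, OpenCV 4.12 (cv2) and the standard library are available. Lean on these libraries where they do the work, as an engineer would, in place of code of your own. Each camera call takes 0.05 s, during which the arm holds its last target. There are 200 camera calls.

## Working session

There is one attempt and no reset: what is moved stays moved. The work goes in short steps, Python scripts to look and compute and a tool call to move; the robot and the scene stay as the last step left them, time stands still between calls to the robot, and variables do not carry over. Pictures are saved under pics/ and viewed, at most 10 in all, crops included, and the job is handed in when it is done.

Besides the shell and the picture viewer there is one more tool, called after ">>>" as name([rows], argument=value, ...), one row to a line, values as JSON. jog_arm: Moves the arm, as the interface text tells. Its arguments: {"type":"object","properties":{"plan":{"type":"array"},"grip_force":{"type":"number"}},"required":["plan"]}

```bash
mkdir -p pics
python3 - <<'E'
from station import monitor, eyes, manip, nets
import cv2, numpy as np
for n in ("side","top"):
    im=eyes.snapshot(n); cv2.imwrite(f"pics/{n}0.png",im)
    c=eyes.calibration(n); R=np.array(c["R"]);t=np.array(c["t"])
    print(n,c["fx"],c["cx"],c["cy"],"cam pos",-R.T@t, "fwd",R[2])
    for th in ("lamp","plate","switch_base","switch_tip","globe","helicopter"):
        print(th,[(np.round(d["xy"],1).tolist(),round(d["score"],2)) for d in nets.mark_of(n,th)][:4])
s=monitor.state();print(s)
E
```

```text
side 395.2041070728471 279.27606929311884 211.38262383619494 cam pos [-0.04668091  0.71964866  0.81014083] fwd [ 0.53328091 -0.58293447 -0.61302437]
lamp [([321.5, 223.3], 0.65), ([369.7, 174.4], 0.58)]
plate [([286.7, 208.4], 0.77)]
switch_base [([306.2, 180.0], 0.86), ([329.1, 191.6], 0.54)]
switch_tip [([338.5, 176.8], 0.62), ([307.7, 166.3], 0.62)]
globe [([275.5, 247.2], 0.78)]
helicopter [([263.3, 195.6], 0.68)]
top 462.5592282987249 281.6955244367564 206.7430487593928 cam pos [0.4246589  0.01092965 1.55535061] fwd [ 0.11499557  0.00227103 -0.99336341]
lamp [([317.8, 233.1], 0.62)]
plate [([312.0, 192.6], 0.73)]
switch_base [([362.2, 207.9], 0.92), ([355.6, 172.5], 0.76)]
switch_tip [([366.9, 210.4], 0.47), ([358.5, 177.1], 0.38)]
globe [([262.7, 228.6], 0.89)]
helicopter [([304.5, 157.5], 0.58)]
{'time': 0.7, 'joint_positions': array([-1.35080509e+00,  1.15994193e-01,  1.44161737e+00, -9.33976536e-06,
        1.58399450e+00, -3.78350153e-02]), 'qd': array([ 0.00065639, -0.00143297,  0.00204291,  0.00022873,  0.00022216,
        0.00047044]), 'joint_torque': array([ 4.83799740e-03, -7.31570506e+01, -6.32553506e+01,  4.19793405e-04,
        7.03001897e-04, -8.03286798e-05]), 'position': array([ 0.17207693, -0.65269808,  0.23129626]), 'ee_rot': array([ 9.91702212e-01,  1.28556301e-01, -5.25965776e-06, -6.24922967e-06]), 'wrist_force': array([-0.76354334, -1.27968077,  0.18286261]), 'torque': array([ 0.01116895, -0.01787976,  0.00208391]), 'grip_force': 0.0, 'gripper_width': 0.08530014621207133}
```

Run:
```python
import cv2, numpy as np
a=cv2.imread("pics/side0.png");b=cv2.imread("pics/top0.png")
cv2.imwrite("pics/s1.png",cv2.resize(a[110:310,200:460],None,fx=3,fy=3,interpolation=cv2.INTER_CUBIC))
cv2.imwrite("pics/t1.png",cv2.resize(b[120:300,210:450],None,fx=3.3,fy=3.3,interpolation=cv2.INTER_CUBIC))
```

```text
(no output)
```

View pics/s1.png

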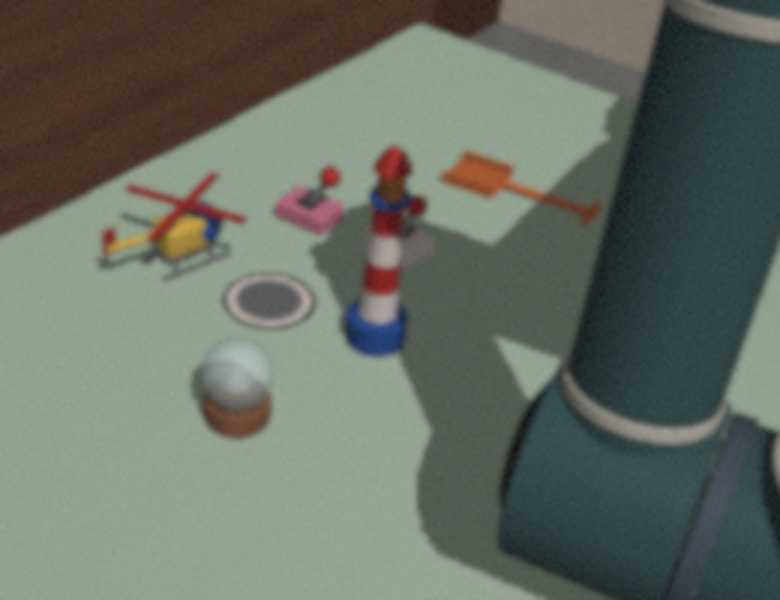

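View pics/t1.png

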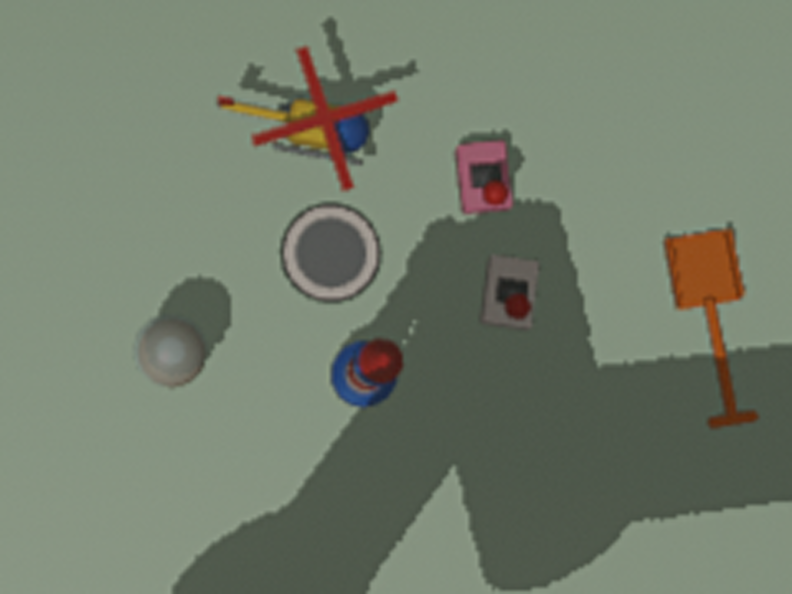

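View pics/top0.png

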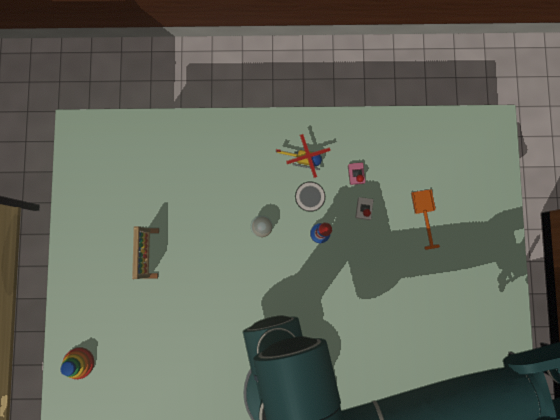

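Candidates for the switch in the top view are the pink block at about (357,173) and the white block, in shadow, at about (364,208). The white one fits the description; the enlarged crop shows it clearly pink versus white/grey. The lamp foot is at (320,233), the plate at (310,196), the globe at (262,227) and the helicopter at (305,157).

```bash
cat > h.py <<'E'
from station import monitor, eyes, manip, nets
import cv2, numpy as np
from scipy.optimize import minimize, least_squares
C={n:{k:np.array(v) for k,v in eyes.calibration(n).items()} for n in("side","top")}
def proj(n,X):
    c=C[n];p=np.atleast_2d(X)@c["R"].T+c["t"]
    return np.c_[c["fx"]*p[:,0]/p[:,2]+c["cx"],c["fy"]*p[:,1]/p[:,2]+c["cy"]]
def onz(n,uv,z=0):
    c=C[n];d=c["R"].T@np.array([(uv[0]-c["cx"])/c["fx"],(uv[1]-c["cy"])/c["fy"],1]);o=-c["R"].T@c["t"]
    return o+d*(z-o[2])/d[2]
def tri(a,b):  # side uv, top uv
    f=lambda X:np.r_[proj("side",X)[0]-a,proj("top",X)[0]-b]
    r=least_squares(f,[.5,0,.05]);return r.x,np.abs(r.fun).max()
A=np.linspace(0,2*np.pi,40,endpoint=False)
ring=lambda x,y,z,r:np.c_[x+r*np.cos(A),y+r*np.sin(A),0*A+z]
def ren(n,parts,S=4):
    m=np.zeros((420*S,560*S),np.uint8)
    for P in parts:
        h=cv2.convexHull(proj(n,P).astype(np.float32))
        cv2.fillConvexPoly(m,np.round((h+.5)*S-.5).astype(np.int32),255)
    return cv2.resize(m,(560,420),interpolation=cv2.INTER_AREA)/255.
LP=[(0,32,33,33),(36,176,20.5,14.5),(176,182,21,21)]
def lamp_parts(x,y): return [np.r_[ring(x,y,a/1e3,r/1e3),ring(x,y,b/1e3,q/1e3)] for a,b,r,q in LP]
def fit(n,mask,parts,p0):
    f=lambda p:np.abs(ren(n,parts(*p))-mask).sum()
    r=minimize(f,p0,method="Nelder-Mead",options=dict(initial_simplex=[np.array(p0)+d*.015 for d in np.r_[np.zeros((1,len(p0))),np.eye(len(p0))]]))
    return r.x,r.fun,mask.sum()
def blue(im):
    h=cv2.cvtColor(im,cv2.COLOR_BGR2HSV);return (cv2.inRange(h,(105,120,40),(130,255,255))>0)
def biggest(m,near,rad):
    yy,xx=np.mgrid[:420,:560];m=m&(np.hypot(xx-near[0],yy-near[1])<rad);return m
def hullm(m):
    o=np.zeros((420,560),np.uint8);p=np.argwhere(m)[:,::-1].astype(np.int32)
    cv2.fillConvexPoly(o,cv2.convexHull(p),1);return o.astype(float)
E
python3 - <<'E'
from h import *
side=cv2.imread("pics/side0.png");top=cv2.imread("pics/top0.png")
# lamp foot
m=biggest(blue(side),(325,219),16);print("side foot",fit("side",hullm(m),lambda x,y:[lamp_parts(x,y)[0]],[*onz("side",(325,221))[:2]]))
m=biggest(blue(top),(320,233),16);print("top foot",fit("top",hullm(m),lambda x,y:[lamp_parts(x,y)[0]],[*onz("top",(320,233))[:2]]))
for n,im in(("side",side),("top",top)):
    for th in("plate","globe","switch_base","helicopter"):
        for d in nets.masks_of(n,th)[:2]:
            q=np.argwhere(d["pixels"])[:,::-1];c=q.mean(0)
            e=cv2.fitEllipse(cv2.convexHull(q.astype(np.int32)))if th=="plate" else None
            print(n,th,round(d["score"],2),c.round(1),onz(n,c).round(4),e and (np.round(e[0],1),np.round(onz(n,e[0]),4)))
    h=cv2.cvtColor(im,cv2.COLOR_BGR2HSV);r=(cv2.inRange(h,(0,150,40),(6,255,255))|cv2.inRange(h,(174,150,40),(180,255,255)))
    k,l,s,c=cv2.connectedComponentsWithStats(r)
    print(n,"red",[(s[i].tolist(),c[i].round(1).tolist()) for i in range(1,k) if s[i][4]>25])
    for d in nets.masks_of(n,"lamp")[:1]: print(d["score"],fit(n,d["pixels"].astype(float),lamp_parts,[.37,-.07]))
E
```

```text
side foot (array([ 0.51507416, -0.11379417]), np.float64(115.50588235294117), np.float64(258.0))
top foot (array([ 0.51229678, -0.10998374]), np.float64(91.26666666666667), np.float64(242.0))
side plate 0.9 [289.2 210. ] [ 0.6392 -0.0793  0.    ] (array([289.3, 210. ]), array([ 0.639 , -0.0796,  0.    ]))
side globe 0.63 [278.8 239.1] [0.5645 0.0514 0.    ] None
side switch_base 0.82 [304.5 178. ] [ 0.7295 -0.2662  0.    ] None
side switch_base 0.49 [338.1 188.6] [ 0.5966 -0.2971  0.    ] None
side helicopter 0.59 [258.  184.3] [ 0.8244 -0.1149  0.    ] None
side red [([326, 160, 10, 10, 71], [330.4, 165.0]), ([251, 173, 23, 17, 56], [260.9, 180.5]), ([325, 181, 8, 7, 50], [328.5, 183.9]), ([322, 200, 10, 7, 62], [326.8, 202.9]), ([172, 321, 22, 22, 70], [183.2, 332.4]), ([198, 347, 8, 9, 26], [201.8, 351.0])]
0.94 (array([ 3.3278418 , -3.54542969]), np.float64(937.0), np.float64(937.0))
top plate 0.57 [309.9 196. ] [ 0.6406 -0.0814  0.    ] (array([309.8, 196. ]), array([ 0.6406, -0.0813,  0.    ]))
top globe 0.89 [260.9 225.6] [0.5413 0.0852 0.    ] None
top globe 0.53 [320.3 232.2] [ 0.5172 -0.1144  0.    ] None
top switch_base 0.81 [364.  207.9] [ 0.5982 -0.2636  0.    ] None
top helicopter 0.78 [305.8 157.4] [ 0.7741 -0.0698  0.    ] None
top red [([287, 135, 43, 42, 248], [308.3, 155.5]), ([357, 175, 7, 7, 41], [359.8, 178.0]), ([364, 209, 6, 7, 34], [366.6, 212.3]), ([319, 224, 13, 12, 113], [324.9, 229.0]), ([68, 348, 25, 31, 107], [85.0, 361.4])]
0.76 (array([0.47961756, 0.01680803]), np.float64(681.7450980392157), np.float64(357.0))
```

Run:
```python
from h import *
for n,ctr in (("side",(325,219)),("top",(320,233))):
    im=cv2.imread(f"pics/{n}0.png").astype(int)
    m=biggest((im[...,0]-im[...,2]>25),ctr,17)
    k,l,s,c=cv2.connectedComponentsWithStats(m.astype(np.uint8)); i=1+s[1:,4].argmax(); m=l==i
    print(n,s[i],c[i])
    H=hullm(m);x,f,a=fit(n,H,lambda x,y:[lamp_parts(x,y)[0]],[.513,-.112]);print(x,f,a)
    o=im.astype(np.uint8)
    S=10;x0,y0=ctr[0]-32,ctr[1]-28;o=cv2.resize(o[y0:y0+56,x0:x0+70],None,fx=S,fy=S,interpolation=cv2.INTER_NEAREST)
    for P in (ring(*x,0,.033),ring(*x,.032,.033)):
        cv2.polylines(o,[((proj(n,P)+.5-[x0,y0])*S).astype(np.int32)],True,(0,255,255),1)
    cv2.imwrite(f"pics/f_{n}.png",o)
a=cv2.imread("pics/f_side.png");b=cv2.imread("pics/f_top.png")
cv2.imwrite("pics/f.png",cv2.resize(np.hstack([a,b]),(800,320)))
# switch ball
im=cv2.imread("pics/side0.png").astype(int);r=(im[...,2]-im[...,1]>45)
m=biggest(r,(339,178),7);q=np.argwhere(m)[:,::-1];print("ball side",q.min(0),q.max(0),q.mean(0),len(q))
X,e=tri(q.mean(0),np.array([366.6,212.3]));print(X,e)
for n in("side","top"): print(n, proj(n,[[0.6,-.26,0]]))
# base block
for n,c in (("top",(364,208)),):
    d=[d for d in nets.masks_of("top","switch_base") if abs(d["pixels"].nonzero()[0].mean()-208)<8]
    if d:
        q=np.argwhere(d[0]["pixels"])[:,::-1];rc=cv2.minAreaRect(q.astype(np.int32));b=cv2.boxPoints(rc)
        print(rc);print([onz("top",p,.02).round(3).tolist() for p in b])
```

```text
side [315 211  21  18 238] [324.42436975 220.73529412]
[ 0.51395107 -0.1095588 ] 63.28627450980392 317.0
top [311 223  19  21 147] [317.21768707 234.58503401]
[ 0.51306243 -0.11070153] 70.64705882352942 267.0
ball side [337 177] [340 180] [338.38461538 178.61538462] 13
[ 0.57612093 -0.25926427  0.07012206] 0.0763742550130928
side [[331.10748323 192.48645193]]
top [[362.85471641 207.35415378]]
((364.0, 208.0), (20.0, 16.0), 90.0)
[[0.629, -0.235, 0.02], [0.629, -0.288, 0.02], [0.562, -0.286, 0.02], [0.562, -0.233, 0.02]]
```

View pics/f.png

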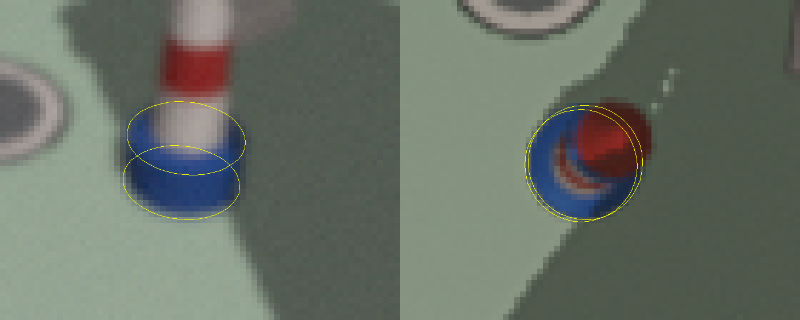

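Model fits agree well: lamp (0.5135, -0.110), plate (0.640, -0.0805), ball (0.576, -0.259, 0.070), which matches the expected height of about 70 mm. The block is at about (0.60, -0.263). I'll push with the fingers half open as a cradle behind the foot. The tool is tilted tip-forward so the gripper body clears the tower.

>>> jog_arm([
  [0.6, -0.7, 0, 0, 0, 0, 0],
  [0.8, -0.92, 0, 0, 0, 0, 0],
  [0.8, -0.92, 0, 0, 0, 0, 0],
  [0.8, -0.92, 0, 0, 0, 0, 0],
  [0.8, -0.92, 0, 0, 0, 0, 0],
  [0.8, -0.92, 0, 0, 0, 0, 0],
  [0.8, -0.92, 0, 0, 0, 0, 0],
  [0.8, -0.92, 0, 0, 0, 0, 0],
  [0.8, -0.92, 0, 0, 0, 0, 0],
  [0.8, -0.92, 0, 0, 0, 0, 0],
  [0.8, -0.92, 0, 0, 0, 0, 0],
  [0.8, -0.92, 0, 0, 0, 0, 0],
])

```text
time: 2.75
position: [0.3624, -0.2658, 0.2315]
ee_rot: [0.992, 0.128, 0.0, 0.0]
wrist_force: [-0.1, -0.4, 1.2]
gripper_width: 0.0431
grip_force: 0.0
```

>>> jog_arm([
  [0.8, -0.96, 0, 0, 0, 0.27, 0],
  [0.8, -0.96, 0, 0, 0, 0, 0],
  [0.8, -0.96, 0, 0, 0, 0, 0],
  [0.8, -0.96, 0, 0, 0, 0, 0],
  [0, 0, 0, 0, 1, 0, 0],
  [0, 0, 0, 0, 1, 0, 0],
  [0, 0, 0, 0, 1, 0, 0],
  [0, 0, 0, 0, 1, 0, 0],
  [0, 0, 0, 0, 1, 0, 0],
  [0, 0, 0, 0, 1, 0, 0],
  [0, 0, 0, 0, 0.7, 0, 0],
  [0, 0, 0, 0, 0, 0, 0],
])

```text
time: 4.25
position: [0.4277, -0.1328, 0.2309]
ee_rot: [0.933, 0.107, 0.341, -0.039]
wrist_force: [-0.4, -0.4, 0.9]
gripper_width: 0.0428
grip_force: 0.0
```

```bash
cat >> h.py <<'E'
from scipy.spatial.transform import Rotation as Rot
def mv(p):
    s=monitor.state();R=Rot.from_quat(s["ee_rot"]).as_matrix()
    print("t",s["time"],"pos",s["position"].round(4),"toolx",R[:,0].round(3),"toolz",R[:,2].round(3),"q",s["joint_positions"].round(2),"F",s["wrist_force"].round(1))
    print("shift units",(R.T@(np.array(p)-s["position"])/.03).round(3))
E
python3 - <<'E'
from h import *
d=np.array([.974,.227]);L=np.array([.5135,-.110])
mv([*(L-.085*d),.014])
im=eyes.snapshot("side");cv2.imwrite("pics/s2.png",cv2.resize(im[110:310,200:460],None,fx=3,fy=3))
E
```

```text
t 4.25 pos [ 0.4277 -0.1328  0.2309] toolx [0.744 0.173 0.645] toolz [ 0.629  0.146 -0.764] q [-0.7  -0.79  2.24  0.57  1.27  0.58] F [-0.4 -0.4  0.9]
shift units [-4.571 -0.093  5.605]
```

View pics/s2.png

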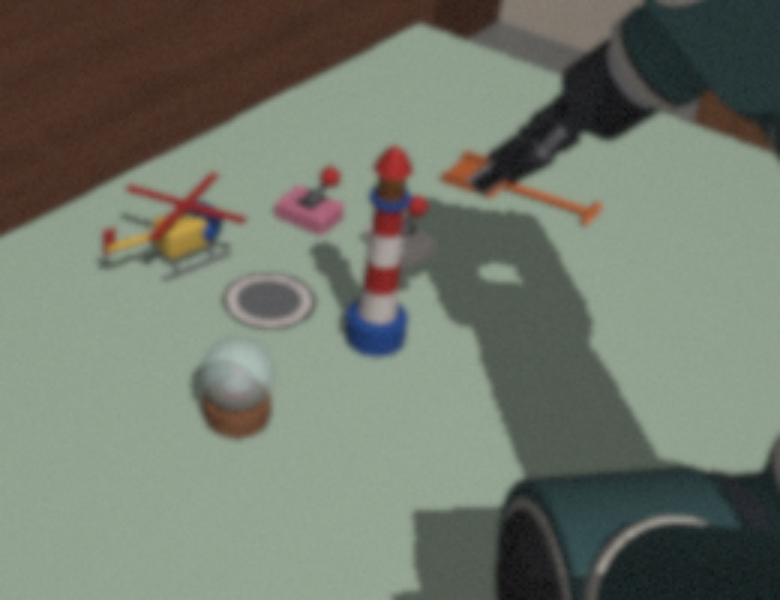

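>>> jog_arm([
  [0, -0.09, 0, 0, -0.85, 0, 0],
  [0, 0, 0, 0, -0.85, 0, 0],
  [-0.39, 0, 0.67, 0, 0, 0, 0],
  [-0.39, 0, 0.67, 0, 0, 0, 0],
  [-0.39, 0, 0.67, 0, 0, 0, 0],
  [-0.39, 0, 0.67, 0, 0, 0, 0],
  [-0.39, 0, 0.67, 0, 0, 0, 0],
  [-0.39, 0, 0.67, 0, 0, 0, 0],
  [-0.39, 0, 0.67, 0, 0, 0, 0],
  [-0.39, 0, 0.67, 0, 0, 0, 0],
  [0, 0, 0, 0, 0, 0, 0],
])

```text
time: 5.68
position: [0.4257, -0.1293, 0.0424]
ee_rot: [0.96, 0.11, 0.256, -0.031]
wrist_force: [-0.3, -0.2, 0.5]
gripper_width: 0.0431
grip_force: 0.0
```

Run:
```python
from h import *
d=np.array([.974,.227]);L=np.array([.5135,-.110])
mv([*(L-.07*d),.014])
im=eyes.snapshot("side");cv2.imwrite("pics/s3.png",cv2.resize(im[130:270,270:430],None,fx=5,fy=4.2))
```

```text
t 5.675 pos [ 0.4257 -0.1293  0.0424] toolx [0.845 0.196 0.498] toolz [ 0.484  0.115 -0.867] q [-0.6  -0.59  2.4   0.45  1.01  0.57] F [-0.3 -0.2  0.5]
shift units [0.104 0.039 1.153]
```

View pics/s3.png

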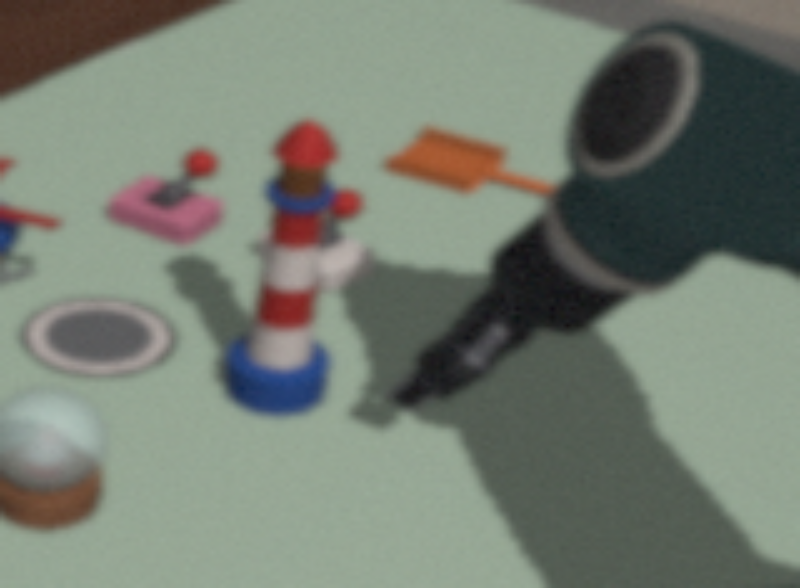

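>>> jog_arm([
  [0.05, 0.02, 0.58, 0, 0, 0, 0],
  [0.05, 0.02, 0.58, 0, 0, 0, 0],
  [0, 0, 0, 0, 0, 0, 0],
  [0.29, 0, 0.167, 0, 0, 0, 0],
  [0.29, 0, 0.167, 0, 0, 0, 0],
  [0.29, 0, 0.167, 0, 0, 0, 0],
  [0.2, 0, 0.115, 0, 0, 0, 0],
  [0.29, 0, 0.167, 0, 0, 0, 0],
  [0.29, 0, 0.167, 0, 0, 0, 0],
  [0.2, 0, 0.115, 0, 0, 0, 0],
  [0, 0, 0, 0, 0, 0, 0],
])

```text
time: 7.1
position: [0.5095, -0.1118, 0.0166]
ee_rot: [0.96, 0.111, 0.257, -0.03]
wrist_force: [0.1, 0.3, -0.4]
gripper_width: 0.0429
grip_force: 0.0
```

```bash
cat >> h.py <<'E'
def foot(n,guess):
    im=eyes.snapshot(n);s=im.astype(int);p=proj(n,[*guess,.015])[0]
    m=biggest(s[...,0]-s[...,2]>25,p,18)
    k,l,st,c=cv2.connectedComponentsWithStats(m.astype(np.uint8));m=l==1+st[1:,4].argmax()
    return im,fit(n,hullm(m),lambda x,y:[lamp_parts(x,y)[0]],guess)
E
python3 - <<'E'
from h import *
mv([.6,-.09,.014])
for n in("side","top"): im,r=foot(n,[.555,-.1]);print(n,r)
cv2.imwrite("pics/t4.png",im)
E
```

```text
t 7.1 pos [ 0.5095 -0.1118  0.0166] toolx [0.843 0.197 0.5  ] toolz [ 0.487  0.114 -0.866] q [-0.44 -0.34  2.28  0.44  0.82  0.66] F [ 0.1  0.3 -0.4]
shift units [ 2.644 -0.021  1.626]
side (array([ 0.54290474, -0.10503044]), np.float64(58.780392156862746), np.float64(313.0))
top (array([ 0.54100613, -0.1039631 ]), np.float64(58.96470588235294), np.float64(277.0))
```

>>> jog_arm([
  [0.2, 0, 0.115, 0, 0, 0, 0],
  [0.29, 0, 0.167, 0, 0, 0, 0],
  [0.29, 0, 0.167, 0, 0, 0, 0],
  [0.29, 0, 0.167, 0, 0, 0, 0],
  [0.29, 0, 0.167, 0, 0, 0, 0],
  [0.29, 0, 0.167, 0, 0, 0, 0],
  [0.29, 0, 0.167, 0, 0, 0, 0],
  [0.29, 0, 0.167, 0, 0, 0, 0],
  [0.29, 0, 0.167, 0, 0, 0, 0],
  [0.2, 0, 0.115, 0, 0, 0, 0],
  [0.1, 0, 0.058, 0, 0, 0, 0],
  [0, 0, 0, 0, 0, 0, 0],
])

```text
time: 8.7
position: [0.6044, -0.0898, 0.0169]
ee_rot: [0.96, 0.111, 0.257, -0.03]
wrist_force: [-0.2, -0.0, -0.4]
gripper_width: 0.0427
grip_force: 0.0
```

Run:
```python
from h import *
mv([.6,-.09,.014])
for n in("side","top"): im,r=foot(n,[.638,-.08]);print(n,r)
```

```text
t 8.7 pos [ 0.6044 -0.0898  0.0169] toolx [0.843 0.197 0.5  ] toolz [ 0.487  0.114 -0.866] q [-0.31 -0.12  2.11  0.4   0.73  0.79] F [-0.2 -0.  -0.4]
shift units [-0.173 -0.026  0.01 ]
side (array([ 0.63907695, -0.08376531]), np.float64(63.0313725490196), np.float64(280.0))
top (array([ 0.63626376, -0.08176419]), np.float64(47.541176470588226), np.float64(294.0))
```

>>> jog_arm([
  [-0.3, 0, -0.17, 0, 0, 0, 0],
  [-0.58, 0, -0.333, 0, 0, 0, 0],
  [-0.58, 0, -0.333, 0, 0, 0, 0],
  [-0.58, 0, -0.333, 0, 0, 0, 0],
  [-0.58, 0, -0.333, 0, 0, 0, -1],
  [0.5, 0, -0.866, 0, 0, 0, -1],
  [0.5, 0, -0.866, 0, 0, 0, -1],
  [0.5, 0, -0.866, 0, 0, 0, -1],
  [0.5, 0, -0.866, 0, 0, 0, -1],
  [0, 0, 0, 0, 0, 0, -1],
])

```text
time: 10.05
position: [0.5163, -0.1109, 0.1392]
ee_rot: [0.959, 0.111, 0.259, -0.029]
wrist_force: [-0.1, -0.6, -0.7]
gripper_width: -0.0004
grip_force: 0.0
```

Run:
```python
from h import *
mv([.54,-.254,.14])
for n in("side","top"):
    im,r=foot(n,[.638,-.08]);print(n,r); cv2.imwrite(f"pics/{n}5.png",im)
    r=(im[...,2].astype(int)-im[...,1]>45); p=proj(n,[.576,-.259,.07])[0]
    m=biggest(r,p,6);q=np.argwhere(m)[:,::-1];print("ball",n,p,len(q),q.mean(0) if len(q) else 0)
    for d in nets.masks_of(n,"switch_base")[:3]: print(n,round(d["score"],2),np.argwhere(d["pixels"]).mean(0)[::-1].round(1))
a=cv2.imread("pics/side5.png")[150:230,270:350];b=cv2.imread("pics/top5.png")[165:245,300:380]
cv2.imwrite("pics/p5.png",cv2.resize(np.hstack([a,b]),None,fx=5,fy=5,interpolation=cv2.INTER_CUBIC))
```

```text
t 10.05 pos [ 0.5163 -0.1109  0.1392] toolx [0.841 0.198 0.503] toolz [ 0.49   0.112 -0.864] q [-0.43 -0.46  2.16  0.36  1.04  0.79] F [-0.1 -0.6 -0.7]
shift units [-0.266  4.826 -0.171]
side (array([ 0.63847943, -0.08428785]), np.float64(50.831372549019605), np.float64(293.0))
ball side [338.43999215 178.69728327] 0 0
side 0.76 [305.8 178.1]
side 0.7 [333.9 191.4]
top (array([ 0.63682025, -0.08177111]), np.float64(40.91372549019608), np.float64(299.0))
ball top [366.47220779 212.28169054] 29 [366.72413793 212.4137931 ]
top 0.8 [355.9 172.9]
top 0.53 [363.7 208.1]
```

View pics/p5.png

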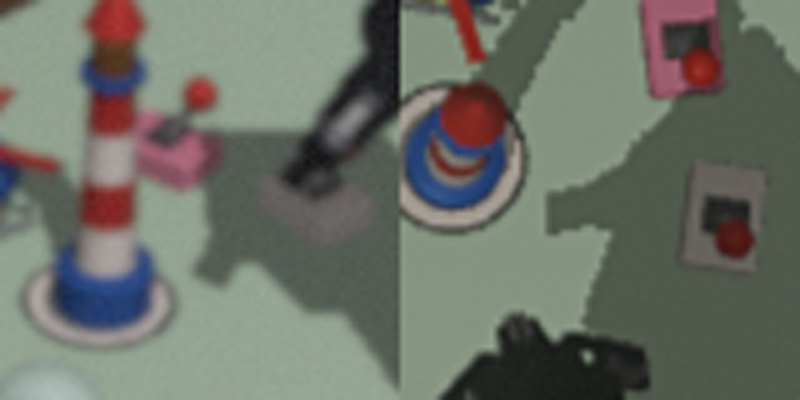

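>>> jog_arm([
  [0, 0.8, 0, 0, 0, 0, -1],
  [0, 0.96, 0, 0, 0, 0, -1],
  [0, 0.96, 0, 0, -1, 0, -1],
  [0, 0.96, 0, 0, -1, 0, -1],
  [0, 0.96, 0, 0, -1, 0, -1],
  [0, 0, 0, 0, -1, 0, -1],
  [0, 0, 0, 0, -1, 0, -1],
  [0, 0, 0, 0, 0, 0.86, -1],
  [0, 0, 0, 0, 0, 0.86, -1],
  [0, 0, 0, 0, 0, 0.86, -1],
  [0, 0, 0, 0, 0, 0.86, -1],
  [0, 0, 0, 0, 0, 0, -1],
])

```text
time: 11.75
position: [0.5473, -0.2458, 0.1354]
ee_rot: [0.998, -0.065, -0.001, -0.0]
wrist_force: [-0.8, 0.1, 0.1]
gripper_width: -0.0001
grip_force: 0.0
```

Run:
```python
from h import *
P=[onz("top",p,.025)[:2] for p in((359,197.6),(373,198.6),(370.4,219.2),(356.4,217.6))];print(np.round(P,3),np.mean(P,0))
v=(P[0]+P[1]-P[2]-P[3])/2;print("axis",v,np.arctan2(v[1],v[0]))
mv([.5265,-.2525,.06])
im=eyes.snapshot("side");r=(im[...,2].astype(int)-im[...,1]>45); p=proj("side",[.576,-.259,.07])[0]
m=biggest(r,p,7);q=np.argwhere(m)[:,::-1];print(p,len(q),q.mean(0) if len(q) else 0)
if len(q): print(tri(q.mean(0),np.array([366.7,212.4])))
```

```text
[[ 0.63  -0.244]
 [ 0.626 -0.29 ]
 [ 0.557 -0.28 ]
 [ 0.563 -0.233]] [ 0.5942097  -0.26170155]
axis [ 0.06786995 -0.01067365] -0.15598854656972347
t 11.75 pos [ 0.5473 -0.2458  0.1354] toolx [ 0.992 -0.13  -0.001] toolz [-0.001  0.001 -1.   ] q [-0.46 -0.    1.72  0.    1.42  1.24] F [-0.8  0.1  0.1]
shift units [-0.656  0.312  2.515]
[338.43999215 178.69728327] 18 [338.27777778 178.11111111]
(array([ 0.5759621 , -0.25892467,  0.07234085]), np.float64(0.22977735590148995))
```

>>> jog_arm([
  [-0.66, 0.31, 0, 0, 0, 0, -1],
  [0, 0, 0.8, 0, 0, 0, -1],
  [0, 0, 0.9, 0, 0, 0, -1],
  [0, 0, 0.8, 0, 0, 0, -1],
  [0, 0, 0, 0, 0, 0, -1],
  [0.3, 0, 0, 0, 0, 0, -1],
  [0.3, 0, 0, 0, 0, 0, -1],
  [0.3, 0, 0, 0, 0, 0, -1],
  [0.3, 0, 0, 0, 0, 0, -1],
  [0.3, 0, 0, 0, 0, 0, -1],
  [0.3, 0, 0, 0, 0, 0, -1],
  [0.1, 0, 0, 0, 0, 0, -1],
])

```text
time: 13.3
position: [0.5839, -0.2601, 0.0614]
ee_rot: [0.998, -0.065, -0.0, -0.0]
wrist_force: [-1.2, -0.1, 0.7]
gripper_width: -0.0003
grip_force: 0.6
```

Run:
```python
from h import *
mv([.6,-.262,.06])
for n in("side","top"):
    im=eyes.snapshot(n);cv2.imwrite(f"pics/{n}6.png",im)
    m=biggest(im[...,2].astype(int)-im[...,1]>45,proj(n,[.605,-.262,.075])[0],11);q=np.argwhere(m)[:,::-1];print(n,len(q),len(q) and q.mean(0))
a=cv2.imread("pics/side6.png")[150:230,290:370];b=cv2.imread("pics/top6.png")[165:245,320:400]
cv2.imwrite("pics/p6.png",cv2.resize(np.hstack([a,b]),None,fx=5,fy=5,interpolation=cv2.INTER_CUBIC))
```

```text
t 13.3 pos [ 0.5839 -0.2601  0.0614] toolx [ 0.991 -0.13  -0.   ] toolz [-0.  0. -1.] q [-0.46  0.13  1.7   0.    1.3   1.24] F [-1.2 -0.1  0.7]
shift units [ 0.54  -0.006  0.045]
side 12 [331.  173.5]
top 0 0
```

View pics/p6.png

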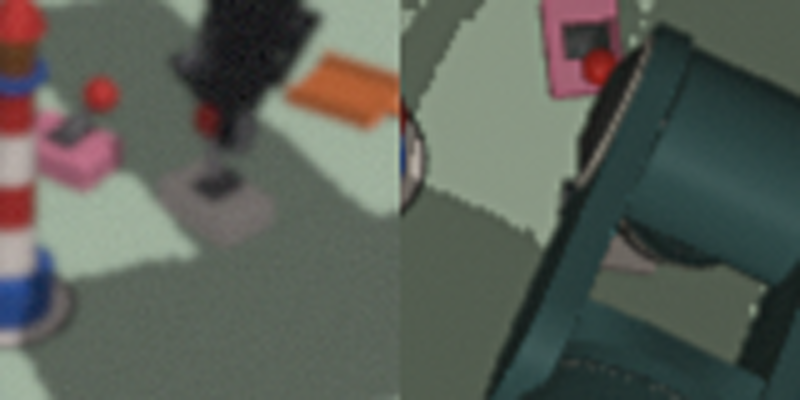

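>>> jog_arm([
  [0.2, 0, 0, 0, 0, 0, -1],
  [0.2, 0, 0, 0, 0, 0, -1],
  [0.15, 0, 0, 0, 0, 0, -1],
  [0.05, 0, 0, 0, 0, 0, -1],
  [0, 0, 0, 0, 0, 0, -1],
])

```text
time: 14.02
position: [0.5982, -0.262, 0.0611]
ee_rot: [0.998, -0.065, -0.004, -0.001]
wrist_force: [-33.5, 6.0, 14.8]
gripper_width: 0.0002
grip_force: 17.4
```

>>> jog_arm([
  [-0.3, 0, 0, 0, 0, 0, -1],
  [-0.7, 0, 0, 0, 0, 0, -1],
  [-0.8, 0, 0, 0, 0, 0, -1],
  [-0.8, 0, 0, 0, 0, 0, -1],
  [-0.5, 0, -0.8, 0, 0, 0, -1],
  [-0.5, 0.5, -0.9, 0, 0, 0, -1],
  [-0.5, 0.9, -0.9, 0, 0, 0, -1],
  [0, 0.9, -0.9, 0, 0, 0, -1],
  [0, 0.9, -0.5, 0, 0, 0, -1],
  [0, 0.9, 0, 0, 0, 0, -1],
  [0, 0, 0, 0, 0, 0, -1],
])

```text
time: 15.4
position: [0.4631, -0.3696, 0.1816]
ee_rot: [0.998, -0.066, 0.0, 0.0]
wrist_force: [0.7, 0.1, -0.2]
gripper_width: -0.0
grip_force: 0.0
```

Run:
```python
from h import *
mv([.6,-.262,.06]);B=[]
for n in("side","top"):
    im=eyes.snapshot(n);cv2.imwrite(f"pics/{n}7.png",im)
    m=biggest(im[...,2].astype(int)-im[...,1]>45,proj(n,[.622,-.266,.071])[0],8);q=np.argwhere(m)[:,::-1];print(n,len(q),len(q) and q.mean(0));B.append(q.mean(0))
X,e=tri(*B);print(X,e,"moved",np.linalg.norm(X-[.576,-.259,.071]), "full is about 49-53 mm")
for n in("side","top"): print(foot(n,[.638,-.08])[1])
a=cv2.imread("pics/side7.png")[150:230,270:350];b=cv2.imread("pics/top7.png")[165:245,300:380]
cv2.imwrite("pics/p7.png",cv2.resize(np.hstack([a,b]),None,fx=5,fy=5,interpolation=cv2.INTER_CUBIC))
```

```text
t 15.4 pos [ 0.4631 -0.3696  0.1816] toolx [ 0.991 -0.132  0.   ] toolz [ 0. -0. -1.] q [-0.72 -0.05  1.69  0.    1.5   0.99] F [ 0.7  0.1 -0.2]
shift units [ 4.049 -4.158  4.053]
side 27 [329.11111111 172.51851852]
top 39 [368.         198.58974359]
[ 0.62034014 -0.26461115  0.07288294] 0.08775219551631608 moved 0.044733413870620305 full is about 49-53 mm
(array([ 0.63688729, -0.08288643]), np.float64(40.023529411764706), np.float64(304.0))
(array([ 0.63642806, -0.08170765]), np.float64(40.79607843137254), np.float64(300.0))
```

View pics/p7.png

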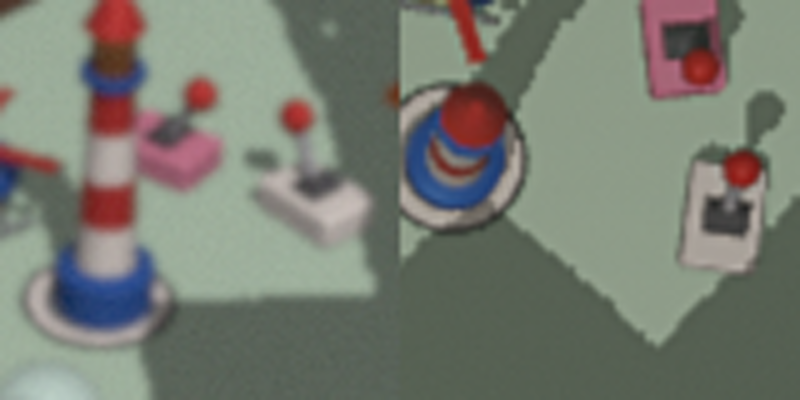

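Run:
```python
from h import *
for n in("side","top"):
    im=cv2.imread(f"pics/{n}7.png").astype(int)
    g=im[...,1]-im[...,2]; w=(g<6)&(im.max(2)>0)   # bench is greenish, block is white/grey/red
    m=biggest(w,proj(n,[.597,-.262,.02])[0],22)
    k,l,st,c=cv2.connectedComponentsWithStats(m.astype(np.uint8));p=proj(n,[.597,-.262,.02])[0]
    i=1+st[1:,4].argmax();m=l==i;red=im[...,2]-im[...,1]>35
    H=hullm(m&~red);print(n,st[i],m.sum(),H.sum())
    def parts(x,y,a):
        R=np.array([[np.cos(a),-np.sin(a)],[np.sin(a),np.cos(a)]])
        Q=np.array([[sx*.035,sy*.025] for sx in(-1,1) for sy in(-1,1)])@R.T+[x,y]
        return [np.vstack([np.c_[Q,0*Q[:,0]],np.c_[Q,0*Q[:,0]+.025]])]
    print(fit(n,H,parts,[.597,-.262,-.14]))
```

```text
side [321 169  25  30 358] 358 492.0
(array([ 0.59883926, -0.26838798, -0.13042404]), np.float64(190.74901960784314), np.float64(492.0))
top [355 194  19  26 375] 375 399.0
(array([ 0.59823888, -0.26258626, -0.1372939 ]), np.float64(48.49411764705882), np.float64(399.0))
```

```bash
python3 -c "
from station import manip;print(manip.job_done())"
```

```text
the job is handed in; nothing more can be done
None
```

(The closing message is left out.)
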